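# Arm the lancing pen on the press pad

## Robot

A 7-joint arm with a two-finger parallel gripper is mounted at the origin on the work surface. World frame = base frame: x ahead of the robot, y to its left, z up, the work surface at z = 0. Lengths are in mm, angles in rad, forces in N, time in s.
With the tool pointing down it reaches from about 400 to 875 mm from the base axis. Payload 19.3 kg.
Tool frame: the origin (TCP) lies at the very end of the fingers, on their centre line; the grasp point (between the pads) lies 19 mm behind it (grip_point_offset is the z of the grasp point in the tool frame, in mm); z points along the fingers, y is the line along which they close (so a half turn about z gives the same grasp; the last joint's range is limited). The gripper opens to 85 mm and grips with 20 to 120 N. Pads are 22 mm wide; open, the fingers measure 114 mm over their backs; the gripper's body (76 mm by 85 mm) begins 54 mm behind the grasp point. The pads swing forward as they close: fully open they stand 13 mm farther back than shut.
Start: joints at [1.208, 0.521, -0.036, 1.599, 0.021, 1.021, -0.113], TCP at [180.368, -598.399, 231.291] pointing down, gripper open.
Joint ranges: [-2.91, 2.91], [-0.3, 2.13], [-1.5, 1.42], [0.17, 2.43], [-1.26, 4.41], [0.16, 1.93], [-2.52, 2.52]. Speed limits (rad/s): [1.89, 1.89, 2.39, 2.39, 3.01, 3.01, 3.01].

## Interface

Orientations are given as a 3x3 rotation matrix whose columns are the frame's x, y, z axes.
In Python, from workcell import movep, movel, goto_joints, open_gripper, clamp, wait, inverse_kinematics, read_state, camera, PlanningError, finish_job, grip_point_offset gives the robot as it stands. Calls block until the motion is done:
- movep(position, orientation): joint-space move of the TCP to a pose.
- movel(position, frame=None, max_speed=150, guard=None): straight line of the TCP; frame=None keeps the orientation; max_speed is the mean speed in mm/s. With guard (N) it stops when the force on the tool has changed by that much, and returns True; else False.
- goto_joints(angles): joint-space move.
- open_gripper() and clamp(): open the fingers fully, or close them until they stop; the grip force is fixed at half the most.
- wait(seconds).
- inverse_kinematics(position, orientation): joint angles nearest the present ones, or None.
- read_state(): the state.
- camera(name): name is "side" or "top" or "wrist"; returns a dict with "image" (384x512x3 uint8, blue, green, red), "range_z" (384x512 float32, mm along the optical axis (not along the pixel's ray), 0 where there is no reading), "fx", "fy", "cx", "cy" (pixels), "dist_coeffs" ([k1, k2, p1, p2, k3] as OpenCV has them; the pictures are not rectified), "cam_to_world" (4x4, takes a point from camera to world coordinates). Camera axes: x right, y up, looking along -z (the intrinsics and any distortion apply to the point x, -y, -z); pixel columns grow to the right and rows downward; lengths in mm; the calibration is good to about 2 mm. A picture is of the moment at which its call begins.
A pose or a line that the arm cannot do raises PlanningError and nothing moves.
- finish_job(): hands the job in; it is judged then, once.
The state is a dict: "time": time; "qpos": joint angles; "qvel": joint speeds; "joint_efforts": joint torques, N m; "eef_pos": TCP position; "tool_rot": TCP orientation; "ft_force": force on the tool from outside, world axes, zero at the start; "torque": the same for the moment, N m; "finger_gap": finger opening in mm; "gripper_force": force on a finger pad.
Only numpy, scipy, OpenCV 4.12 (cv2) and the standard library are available. Lean on these libraries where they do the work, as an engineer would, in place of code of your own. Each camera call takes 0.05 s, during which the arm holds its last target. There are 200 camera calls.

## Task

Lift the lancing pen out of the white rack and press its plunger end straight down on the round black rubber pad until the plunger clicks fully home. Then stand the armed pen, plunger end down, in the small steel beaker, leave it there and leave the beaker standing.

Things in the scene. Friction and masses are not known exactly. Their poses are not given: they have to be found in the camera images.
- pen_grip (a point): Lancing pen, 60 g, 122 mm, upright in the rack: grey collar (30 mm wide, 6 thick) on the rack top, white barrel 20 mm across x 49, grey tapered nose x 15; below the collar 38 mm barrel 20 across, then the plunger 12 across, out 14. Point: on axis in the white barrel, 40 mm above collar underside, 30 below nose tip, 92 above plunger tip. z to nose; at start x across the row of wells, y along it.
- rack: White tube rack, fixed, 60 x 180 mm, 85 mm tall; origin under its centre, y along the row of three wells, 55 mm apart. One well (any) holds the pen, the tallest and slimmest (70 mm showing, tapered top). The others are a glass tube with flat white cap (50 mm showing, 28 wide) and a black-capped marker (40 mm showing, 28 wide). Fingers closing across the row clear them; lift straight up.
- pen_plunger (a joint): How far the plunger at the pen's lower end has been pushed in: 0 out (start), 0.010 m fully home (4 mm then still sticks out). It gives way at about 5 N and stays where it has been pushed; there is no spring.
- pad_top (a point): Centre of the top face of the press pad, a round black rubber disc 80 mm in diameter and 20 mm thick, fixed to the bench; z up.
- beaker_in (a point): Centre of the inner floor of the small open steel beaker, loose, 350 g: 66 mm outside diameter, 60 mm inside, 70 mm tall, floor 4 mm thick (this point is 4 mm above the bench, the rim 66 mm above this point); z up. The pen will lean on its rim.
Mind the look-alikes: they are no part of the job. Leave any blue look-alike of the part that bears pen_grip alone.

How it is judged (in metres and radians):
On the way:
1. The pen stands upright (within 15 degrees) on the rubber pad, pressed down until its plunger is home (value of joint pen_plunger above 0.008 m and horizontal distance between pen_grip and pad_top below 0.045 m and z of pen_grip in the frame of pad_top between 0.07 and 0.088 m and angle between pen_grip's own z axis and vertical below 0.26 rad), for 0.1 s.
At the end, for the whole second after the job is handed in: The plunger is home (pushed in at least 8 of its 10 mm) and the pen stands released in the beaker, plunger end down, leaning no more than 45 degrees, with the beaker upright (within 7 degrees) on the bench (value of joint pen_plunger above 0.008 m and horizontal distance between pen_grip and beaker_in below 0.05 m and z of pen_grip in the frame of beaker_in between 0.04 and 0.1 m and angle between pen_grip's own z axis and vertical below 0.8 rad and angle between beaker_in's own z axis and vertical below 0.12 rad); the robot touches nothing.
It also fails if it takes over 48 s, if anything falls off the work surface, if the arm or the gripper's body presses on something with over 40 N, if the wrist force passes 120 N, or if a joint passes its speed limit or range.

## Working session

There is one attempt and no reset: what is moved stays moved. The work goes in short steps, each a Python script; the robot and the scene stay as the last script left them, time stands still between calls to the robot, and variables do not carry over. Pictures are saved under pics/ and viewed, at most 10 in all, crops included, and the job is handed in when it is done.

```bash
mkdir -p pics; cat > h.py <<'E'
import numpy as np, cv2
from workcell import *
def pts(c):
    h,w=c["range_z"].shape
    K=np.array([[c["fx"],0,c["cx"]],[0,c["fy"],c["cy"]],[0,0,1]])
    u,v=np.meshgrid(np.arange(w),np.arange(h))
    n=cv2.undistortPoints(np.stack([u,v],-1).reshape(-1,1,2).astype(np.float32),K,np.array(c["dist_coeffs"],float)).reshape(h,w,2)
    z=c["range_z"]
    P=np.stack([n[...,0]*z,-n[...,1]*z,-z,np.ones_like(z)],-1)@np.array(c["cam_to_world"]).T
    P=P[...,:3]; P[z<=0]=np.nan
    return P
E
python3 - <<'E'
from h import *
import pickle
ims=[]
for n in("top","side"):
    c=camera(n); pickle.dump(c,open(n+".pkl","wb")); cv2.imwrite(f"pics/{n}.png",cv2.resize(c["image"],None,fx=1.5,fy=1.5))
    print(n,np.array(c["cam_to_world"]).round(2).tolist())
print(grip_point_offset,read_state()["time"])
E
```

```text
top [[0.02, 0.99, -0.15, 426.31], [-1.0, 0.01, -0.03, -27.9], [-0.03, 0.15, 0.99, 758.28], [0.0, 0.0, 0.0, 1.0]]
side [[0.88, 0.36, -0.31, 273.1], [-0.47, 0.68, -0.57, -453.36], [0.0, 0.64, 0.77, 679.85], [0.0, 0.0, 0.0, 1.0]]
-18.700000000000003 0.1
```

View pics/top.png

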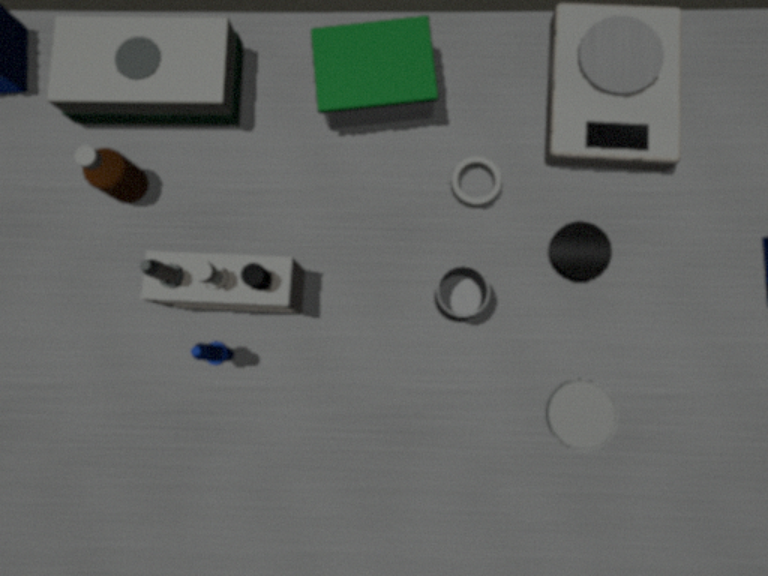

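View pics/side.png

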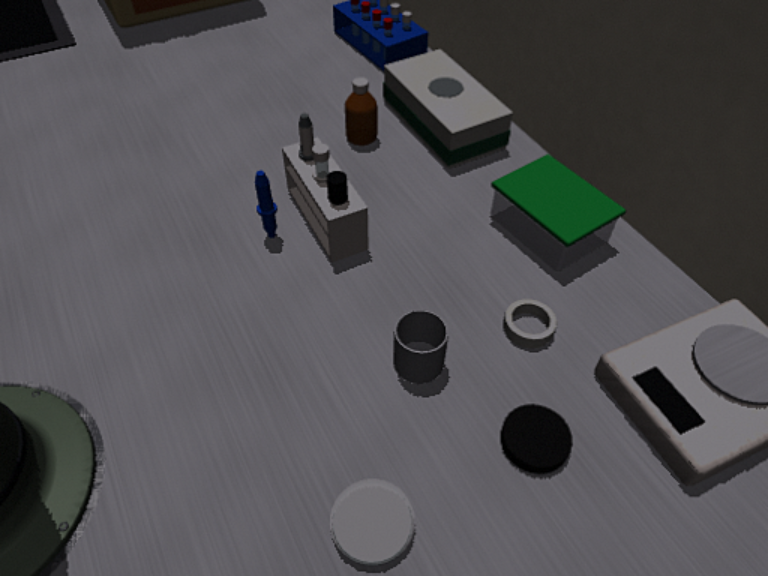

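The top view shows three things in the white rack. The slim, tapered, tallest one at (150,267) is the pen. At (207,272) is the white-capped tube and at (257,276) the black-capped marker. A blue look-alike stands at (212,352) and is to be left alone. The black disc at (580,251) is the pad; the white disc at (582,414) is not. The steel cup at (463,294) is the beaker; the ring at (476,182) is not. Next I'll measure them and confirm the pen in a crop.

```bash
python3 - <<'E'
from h import *
import pickle
C={n:pickle.load(open(n+".pkl","rb")) for n in("top","side")}
P={n:pts(C[n]) for n in C}
def box(n,u0,v0,u1,v1): return P[n][int(v0/1.5):int(v1/1.5),int(u0/1.5):int(u1/1.5)].reshape(-1,3)
def rep(name,q,lo,hi):
    q=q[(q[:,2]>lo)&(q[:,2]<hi)]
    if len(q)<5: print(name,len(q)); return q
    c,(w,h),a=cv2.minAreaRect(q[:,:2].astype(np.float32)); print(name,len(q),"mean",q.mean(0).round(1),"rect",np.round(c,1),round(w,1),round(h,1),round(a,1)); return q
for n,r in {"top":(120,230,330,330),"side":(270,100,380,270)}.items():
    q=box(n,*r); rep(n+" racktop",q,78,91)
for n,r in {"top":(135,245,190,295),"side":(290,105,318,165)}.items():
    q=box(n,*r); rep(n+" barrel",q,97,138); rep(n+" nose",q,142,165)
for n,r in {"top":(535,210,625,295),"side":(490,395,580,480)}.items(): rep(n+" pad",box(n,*r),14,26)
for n,r in {"top":(425,255,500,330),"side":(385,300,455,390)}.items(): q=box(n,*r);rep(n+" rim",q,64,76);rep(n+" wall",q,20,76);print(np.nanmax(q[:,2]))
rep("blue",box("top",185,335,240,372),30,200)
s=C["side"]["image"][60:180,160:260]; cv2.imwrite("pics/crop1.png",cv2.resize(cv2.convertScaleAbs(s,alpha=1.8),None,fx=5,fy=5,interpolation=cv2.INTER_CUBIC))
E
```

```text
top racktop 2425 mean [537.  207.9  85.1] rect [539.4 213.1] 181.9 60.3 88.1
side racktop 1106 mean [538.8 206.3  84.5] rect [565.7 266.8] 302.1 138.2 60.4
top barrel 126 mean [538.  261.5 118. ] rect [538.5 263. ] 9.7 20.5 68.1
top nose 99 mean [539.8 265.  150.4] rect [539.3 266.2] 13.2 16.0 45.1
side barrel 179 mean [535.9 251.6 120.8] rect [531.6 239.9] 63.8 20.5 74.6
side nose 57 mean [539.1 266.3 149.3] rect [538.9 268.1] 14.4 16.1 50.4
top pad 1262 mean [ 592.  -246.3   19.9] rect [ 592.6 -246.7] 78.8 78.2 76.6
side pad 1602 mean [ 591.8 -246.7   20.2] rect [ 593.  -244.7] 79.5 79.3 33.0
top rim 202 mean [530.7 -87.6  69.4] rect [529.7 -87.2] 65.1 64.4 0.3
top wall 452 mean [532.8 -89.4  54.5] rect [529.7 -87.2] 65.1 64.4 0.3
74.05236219565256
side rim 260 mean [529.3 -85.7  68.5] rect [529.1 -85.3] 65.7 64.6 24.2
side wall 1144 mean [528.9 -86.1  48.7] rect [529.2 -85.5] 65.7 65.1 24.2
72.8851412720976
blue 302 mean [449.1 213.7  85.8] rect [449.4 216.1] 23.3 28.4 80.6
```

View pics/crop1.png

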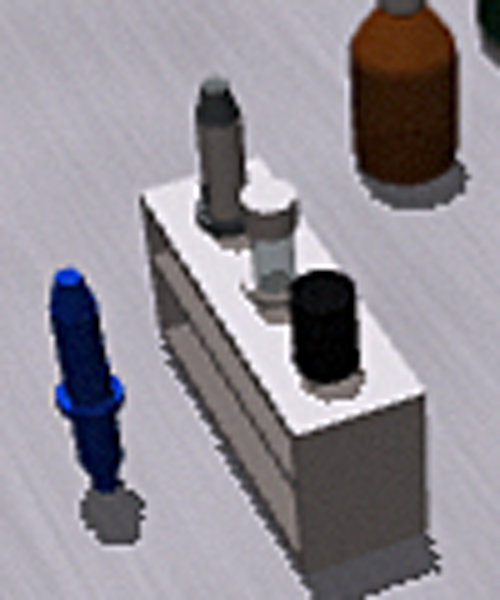

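The crop confirms it. The pen (grey collar, barrel, tapered nose) is in the far well, and its measured axis is about (539, 267). The nose top is at about z 150, the rack at 85, the pad at 20 and the rim at 70, all as they should be. I'll grip high, 46 mm above the collar underside, so the fingers stay above the beaker rim later.

```bash
python3 - <<'E'
from h import *
R0=np.array([[0,1,0],[1,0,0],[0,0,-1.]]); 
R0=R0.T if np.linalg.det(R0)<0 else R0
best=None
for s in(1,-1):
    R=R0@np.diag([s,s,1]); q=[inverse_kinematics(p,R) for p in([539,267,250],[539,267,112],[592,-246.5,96],[592,-246.5,250],[529.5,-86.5,70],[529.5,-86.5,250])]
    print(s,[None if a is None else round(a[6],2) for a in q])
    if all(a is not None for a in q) and best is None: best=R
np.save("R.npy",best)
movep([539,267,250],best)
c=camera("wrist"); cv2.imwrite("pics/w1.png",c["image"])
P=pts(c); q=P.reshape(-1,3); q=q[(abs(q[:,0]-539)<25)&(abs(q[:,1]-267)<22)]
for lo,hi in((96,135),(142,160)):
    k=q[(q[:,2]>lo)&(q[:,2]<hi)]
    if len(k)>5: print(lo,len(k),k.min(0).round(1),k.max(0).round(1))
print(read_state()["time"],read_state()["eef_pos"])
E
```

```text
1 [np.float64(-1.13), np.float64(-1.17), np.float64(0.03), np.float64(0.1), np.float64(-0.4), np.float64(-0.2)]
-1 [np.float64(1.96), np.float64(1.79), np.float64(-2.51), np.float64(-2.5), np.float64(-2.51), np.float64(-2.38)]
96 164 [531.2 269.4  96.1] [551.4 280.1 134.2]
142 364 [532.5 261.8 142. ] [550.3 278.9 156.3]
3.425 [539.2942684  266.4171923  249.90455938]
```

View pics/w1.png

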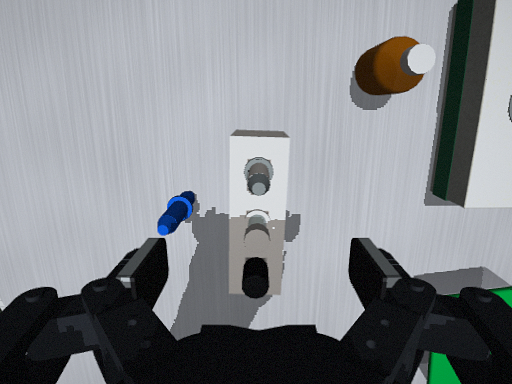

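The wrist view shows the pen at (258,180) in the top well, with the tube and marker below it and the blue pen off to the left at (175,215). The combined axis estimate is (540, 268.5). I'll grasp and lift.

```bash
python3 - <<'E'
from h import *
R=np.load("R.npy")
movel([540,268.5,170],R,max_speed=150)
print("hit",movel([540,268.5,112],max_speed=60,guard=10))
clamp(); s=read_state(); print(s["finger_gap"],s["gripper_force"],s["eef_pos"],s["ft_force"],s["time"])
movel([540,268.5,250],max_speed=100)
s=read_state(); print(s["finger_gap"],s["ft_force"],s["time"])
cs=camera("side")
movep([592,-246.5,150],R)
c=camera("side"); P=pts(c).reshape(-1,3)
k=P[(abs(P[:,0]-592)<22)&(abs(P[:,1]+246.5)<22)&(P[:,2]>30)&(P[:,2]<128)]
for z in range(60,130,8):
    m=k[(k[:,2]>=z)&(k[:,2]<z+8)]
    if len(m): print(z,len(m),m.mean(0).round(1))
print(read_state()["time"])
cv2.imwrite("pics/s2.png",cv2.resize(c["image"][180:340,250:450],None,fx=3,fy=3))
E
```

```text
hit False
18.282724751406654 58.45139109296724 [540.01020461 268.54942627 112.18162471] [-1.68640952 -0.4834222   4.96940426] 5.85
18.14204582014034 [-0.43390263 -0.19248633 -0.45923301] 7.3833
68 6 [ 591.  -246.1   73.5]
76 12 [ 590.7 -245.9   78.1]
84 20 [ 588.6 -246.3   89.5]
92 35 [ 588.1 -246.9   96. ]
100 36 [ 588.  -247.1  104.1]
108 32 [ 588.4 -247.9  111.5]
116 3 [ 584.1 -249.   121.1]
124 36 [ 586.9 -249.5  126.7]
9.3917
```

View pics/s2.png

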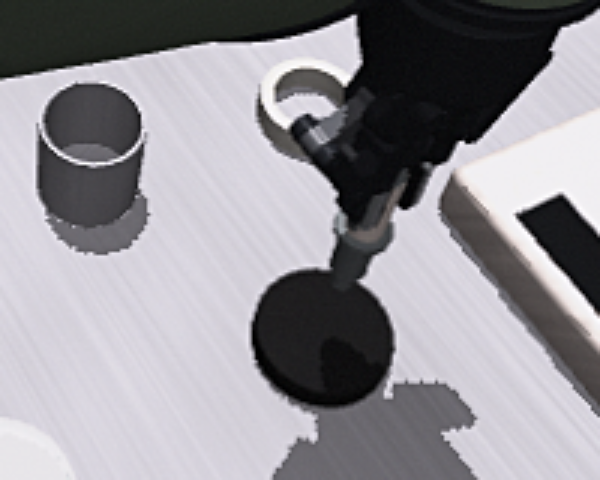

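The pen hangs upright over the pad, with its collar at crop (365,230) and the plunger about 50 mm up. Next comes the press. Contact is expected at TCP z ≈ 99 and home at about 89.

```bash
python3 - <<'E'
from h import *
movel([592,-246.5,108],max_speed=80)
a=movel([592,-246.5,84],max_speed=15,guard=3.5); s=read_state(); print(a,s["eef_pos"],s["ft_force"])
b=movel([592,-246.5,80],max_speed=12,guard=25); s=read_state(); print(b,s["eef_pos"],s["ft_force"],s["time"])
wait(0.3); s=read_state(); print(s["eef_pos"],s["ft_force"],s["finger_gap"])
E
```

```text
True [ 591.90503331 -246.49540273   97.76818181] [0.18827014 0.76850966 0.41232574]
True [ 592.36173123 -246.43101684   89.00816857] [-2.24439057 -0.39312215 11.28168398] 11.75
[ 592.33427183 -246.50355906   89.0026284 ] [-2.2458755  -0.63749912 11.20985779] 18.521511535764983
```

Contact came at 98 and a firm stop at 89.0, so the plunger travelled its full stroke. Next I'll take the pen to the beaker.

```bash
python3 - <<'E'
from h import *
R=np.load("R.npy")
movel([592,-246.5,170],max_speed=120)
movel([529.4,-86.5,170],R,max_speed=150)
for n,sl in(("side",(slice(60,280),slice(180,400))),):
    c=camera(n); P=pts(c)
    cv2.imwrite("pics/b1.png",cv2.resize(cv2.convertScaleAbs(c["image"][sl],alpha=1.5),None,fx=2.7,fy=2.7))
    k=P.reshape(-1,3); k=k[(abs(k[:,0]-529)<20)&(abs(k[:,1]+86.5)<20)&(k[:,2]>90)&(k[:,2]<150)]
    for z in range(90,150,6):
        m=k[(k[:,2]>=z)&(k[:,2]<z+6)]
        if len(m): print(z,len(m),m.mean(0).round(1))
print(read_state()["time"])
E
```

```text
102 6 [526.5 -91.1 106.8]
108 22 [525.7 -91.4 110.9]
114 23 [526.8 -90.8 116.8]
120 27 [526.4 -91.  122.4]
126 25 [526.3 -90.4 128.9]
132 21 [525.4 -92.2 134.5]
138 4 [527.7 -95.9 143.3]
144 95 [526.4 -91.  147.8]
14.2167
```

View pics/b1.png

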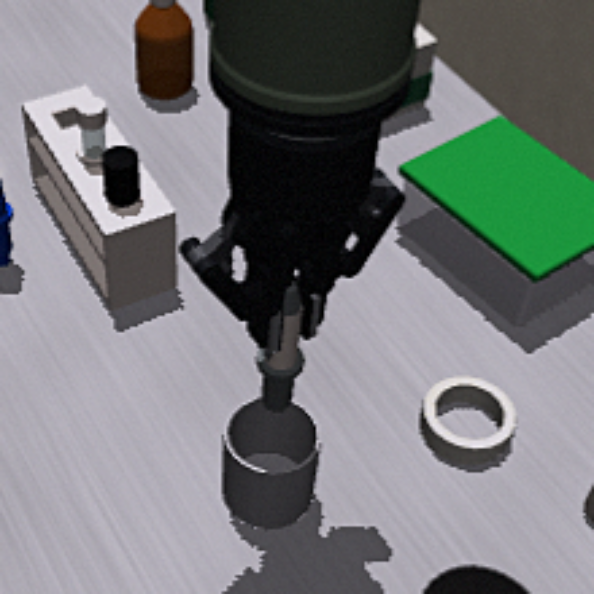

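The pen is vertical and centred over the beaker: pen at crop (280,370), rim at (270,435). I'll lower it and release.

```bash
python3 - <<'E'
from h import *
movel([529.4,-86.5,90],max_speed=80)
a=movel([529.4,-86.5,72.5],max_speed=15,guard=4); s=read_state(); print(a,s["eef_pos"],s["ft_force"])
open_gripper(); wait(0.5)
movel([529.4,-86.5,240],max_speed=90)
wait(0.5); c=camera("side"); print(read_state()["time"],read_state()["ft_force"])
cv2.imwrite("pics/e.png",cv2.resize(cv2.convertScaleAbs(c["image"][140:290,200:370],alpha=1.5),None,fx=3,fy=3))
E
```

```text
True [529.40911268 -86.37533199  73.05243826] [-0.29092706  0.55123533  7.79530569]
20.1417 [-0.46251361 -0.04134285  0.25492255]
```

View pics/e.png

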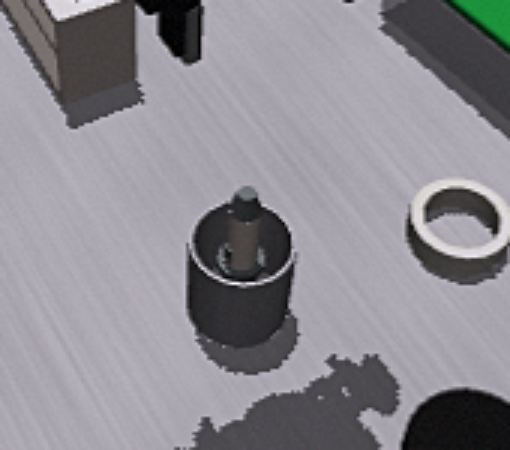

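The pen stands in the upright beaker, nose at crop (245,200). It touched the floor at TCP z 73.05, as expected with the plunger home, and the gripper is clear of it.

```bash
python3 -c "
from workcell import *
print(finish_job())"
```

```text
the job is handed in; nothing more can be done
None
```

The job is handed in: the pen was pressed on the pad to a firm stop with the plunger home, then left standing plunger end down in the upright beaker with the gripper clear, at about 20 s of the 48 s allowed; no verdict was returned.

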